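# Sort the loose stationery back into its drawers

### The arm

A 6-joint arm with a two-finger parallel gripper is mounted at the origin on the work surface. World frame = base frame: x ahead of the robot, y to its left, z up, the work surface at z = 0. Lengths are in m, angles in rad, forces in N, time in s.
With the tool pointing down it reaches from about 0.25 to 0.725 m from the base axis. Payload 4 kg.
Tool frame: the origin (TCP) lies midway between the tips of the shut fingers; the grasp point (between the pads) lies 19 mm behind it; z points along the fingers, y is the line along which they close (so a half turn about z gives the same grasp; the last joint's range is limited). The gripper opens to 85 mm and grips with 20 to 120 N. Pads are 22 mm wide; open, the fingers measure 114 mm over their backs; the gripper's body (76 mm by 85 mm) begins 54 mm behind the grasp point. The pads swing forward as they close: fully open they stand 13 mm farther back than shut.
Start: joints at [1.331, 0.241, 0.005, 1.335, 0, 1.571], TCP at [0.119, 0.486, 0.231] pointing down, gripper open.
Joint ranges: [-2.72, 2.72], [-1.05, 1.87], [-1.09, 1.28], [-1.99, 2.15], [-1.42, 1.44], [-3.14, 3.14]. Speed limits (rad/s): [2.79, 2.79, 3.14, 3.14, 3.14, 3.14].

### API

Orientations are given as a unit quaternion [x, y, z, w].
In Python, from workcell import monitor, vision, job gives the robot as it stands.
- The arm moves only by the tool move_arm, never from a script. Its argument "moves" is a list that holds one entry, the list of rows, each a list of 5 numbers: the shift along the world's x, y, z in m, then the turn about the world's z in degrees, then the opening in per cent of the stroke, from 0 (shut) to 100 (fully open). In form: [[[x, y, z, turn, gripper], ...]]. A call has 1 to 5 rows; each row is the pose to reach, as a shift and turn from the pose commanded when the call began; what a row does not reach only later rows make up. A row lasts 1/8 s, in which the tool goes at most 62.5 mm and 10.7 degrees, less where a joint would pass 70% of its speed; a pose out of reach is approached as far as the arm can. A call with a gripper value outside its range is refused whole. The fingers move at their own pace and stop on an object; the grip force is fixed at half the most. Time passes only in rows, so rows that repeat a pose let the fingers close. It gives the time, the measured TCP pose, the force, the opening and the grip force at its end, in the units of the state.
- monitor.get_obs(): the state, without advancing time (a new reading comes with each control period).
- vision.camera(name): name is "side" or "top" or "wrist"; returns a dict with "color" (420x560x3 uint8, red, green, blue), "camera_matrix" (3x3 intrinsics, pixels), "eye" and "attitude" of the camera in the world; the wrist camera has in their place "hand_eye" (4x4, takes a point from camera to tool coordinates, whose origin is the TCP and whose axes are the flange's). Camera axes: x right, y up, looking along -z (the intrinsics and any distortion apply to the point x, -y, -z); pixel columns grow to the right and rows downward; lengths in m; the calibration is good to about 2 mm. The wrist camera is an equidistant fisheye: a pixel r from the principal point sees the ray r / f radians off the axis. A picture is of the moment at which its call begins: read the wrist's pose just before it. There is no depth.
- job.job_done(): hands the job in; it is judged then, once.
The state is a dict: "clock": time; "joint_pos": joint angles; "joint_vel": joint speeds; "tau": joint torques, N m; "eef_pos": TCP position; "tool_rot": TCP orientation; "ft_force": force on the tool from outside, world axes, zero at the start; "ft_torque": the same for the moment, N m; "grip_width": finger opening in m; "grasp_force": force on a finger pad.
Only numpy, scipy, OpenCV 4.12 (cv2) and the standard library are available. Lean on these libraries where they do the work, as an engineer would, in place of code of your own. Each camera call takes 0.05 s, during which the arm holds its last target. There are 200 camera calls.

### The job

Put the loose stationery away in the three pulled-out drawers, each thing in the free front compartment of the drawer that already keeps its kind: both rolls of tape, both erasers, and the binder clip. Set them down on the drawer's floor, tape and erasers lying flat and not on top of one another, the clip standing on its spine. Leave the calculator and the glasses where they lie.

Things in the scene. Friction and masses are not known exactly. Their poses are not given: they have to be found in the camera images.
- tape_blue: Roll of blue adhesive tape on a brown card core, lying flat: 46 outer diameter, 24 hole, 18 high. Lengths in mm. Origin: centre of the underside; z up along the roll's axis. About 25 g.
- tape_amber: Roll of amber-brown adhesive tape on a brown card core, lying flat: 46 outer diameter, 24 hole, 18 high. Lengths in mm. Origin: centre of the underside; z up along the roll's axis. About 25 g.
- eraser_blue: White rubber eraser in a blue card sleeve, lying flat: 48 long (x) by 22 wide (y) by 13 high. Lengths in mm. Origin: centre of the underside; z up. About 20 g.
- eraser_red: White rubber eraser in a red card sleeve, lying flat: 48 long (x) by 22 wide (y) by 13 high. Lengths in mm. Origin: centre of the underside; z up. About 20 g.
- clip: Black binder clip with steel wire handles folded against its sides, standing on its flat spine, jaws up: 41 long (x), 22 wide at the spine narrowing to 10 at the top (y; 29 over the handles), 30 high. Take it lengthwise, fingers on its two ends, 41 apart along x. Lengths in mm. Origin: centre of the underside (the spine); z up. About 20 g.
- drawer_tape: Fixed open grey drawer, mm: 175 (x) by 146 (y) by 40 high, floor and walls 3 thick, -x its labelled front (lip to x -101). Partition at x 26, 33 high; free front compartment x -84..25, y -70..70, centre x -30. Origin: centre of underside. Keeps TAPE: teal label on the front; a red and a green tape roll, fixed, fill the rear compartment, top at z 21.
- drawer_erasers: Fixed open grey drawer, mm: 175 (x) by 146 (y) by 40 high, floor and walls 3 thick, -x its labelled front (lip to x -101). Partition at x 26, 33 high; free front compartment x -84..25, y -70..70, centre x -30. Origin: centre of underside. Keeps ERASERS: orange label on the front; three erasers in green and black sleeves, fixed, fill the rear compartment, top at z 16.
- drawer_clips: Fixed open grey drawer, mm: 175 (x) by 146 (y) by 40 high, floor and walls 3 thick, -x its labelled front (lip to x -101). Partition at x 26, 33 high; free front compartment x -84..25, y -70..70, centre x -30. Origin: centre of underside. Keeps BINDER CLIPS: yellow label on the front; three black binder clips, fixed, fill the rear compartment, top at z 34.
- calculator: Dark grey pocket calculator with white keys, 104 (x) by 72 (y) by 14 high over the keys, lying loose among the stationery; it stays where it is. Lengths in mm. Origin: centre of the underside.
- glasses: Folded black-rimmed spectacles lying loose on the desk to the left or right of the drawers, mm: 138 (y) by 46 (x) by 40 high; they stay where they are. Origin: centre of the underside.

How it is judged:
At the end, for the whole second after the job is handed in: Every tape roll, eraser and the clip is in the front compartment of its own kind's drawer: centre between the walls, underside within 5 mm of the drawer floor, upright as at the start within 0.15 rad, at rest (under 20 mm/s, 0.3 rad/s) (x of tape_blue in the frame of drawer_tape between -0.084 and 0.024 m and y of tape_blue in the frame of drawer_tape between -0.07 and 0.07 m and z of tape_blue in the frame of drawer_tape between 0 and 0.008 m and angle between each of tape_blue, tape_amber, eraser_blue, eraser_red, clip's own z axis and vertical below 0.15 rad and linear speed of each of tape_blue, tape_amber, eraser_blue, eraser_red, clip below 0.02 m/s and angular speed of each of tape_blue, tape_amber, eraser_blue, eraser_red, clip below 0.3 rad/s and x of tape_amber in the frame of drawer_tape between -0.084 and 0.024 m and y of tape_amber in the frame of drawer_tape between -0.07 and 0.07 m and z of tape_amber in the frame of drawer_tape between 0 and 0.008 m and x of eraser_blue in the frame of drawer_erasers between -0.084 and 0.024 m and y of eraser_blue in the frame of drawer_erasers between -0.07 and 0.07 m and z of eraser_blue in the frame of drawer_erasers between 0 and 0.008 m and x of eraser_red in the frame of drawer_erasers between -0.084 and 0.024 m and y of eraser_red in the frame of drawer_erasers between -0.07 and 0.07 m and z of eraser_red in the frame of drawer_erasers between 0 and 0.008 m and x of clip in the frame of drawer_clips between -0.084 and 0.024 m and y of clip in the frame of drawer_clips between -0.07 and 0.07 m and z of clip in the frame of drawer_clips between 0 and 0.008 m); the robot touches nothing.
It fails at once if the calculator is moved by more than 15 mm (distance of calculator from where it was at the start of the episode above 0.015 m).
It fails at once if the glasses are moved by more than 15 mm (distance of glasses from where it was at the start of the episode above 0.015 m).
It also fails if it takes over 106 s, if anything falls off the work surface, if the arm or the gripper's body presses on something with over 40 N, if the wrist force passes 120 N, or if a joint passes its speed limit or range.

## Working session

There is one attempt and no reset: what is moved stays moved. The work goes in short steps, Python scripts to look and compute and a tool call to move; the robot and the scene stay as the last step left them, time stands still between calls to the robot, and variables do not carry over. Pictures are saved under pics/ and viewed, at most 14 in all, crops included, and the job is handed in when it is done.

Besides the shell and the picture viewer there is one more tool, called by a JSON object that holds its "name" and its "arguments". move_arm: Moves the arm, as the interface text tells. Its arguments: {"type":"object","properties":{"moves":{"type":"array","items":{"type":"array","items":{"type":"array","items":{"type":"number"}}}}},"required":["moves"]}

```bash
mkdir -p pics; cat > h.py <<'E'
import numpy as np, cv2
from workcell import monitor, vision, job
def snap(n,f):
    c=vision.camera(n); cv2.imwrite('pics/'+f,c['color'][:,:,::-1]); return c
E
python3 - <<'E'
from h import *
for n in('top','side'):
    c=snap(n,n+'0.png'); print({k:np.array(v).tolist() if not isinstance(v,dict) else v for k,v in c.items() if k!='color'})
print(monitor.get_obs())
E
```

```text
{'camera_matrix': [[529.1540604342606, 0.0, 276.1559448512277], [0.0, 529.1540604342606, 214.1106172689241], [0.0, 0.0, 1.0]], 'eye': [0.35581475024996345, 0.007654248737780682, 1.2626599900592617], 'attitude': [-0.048200092331000886, 0.0518932663107366, 0.7081805706144058, -0.7024700131785987]}
{'camera_matrix': [[460.0721208668599, 0.0, 276.28072857063773], [0.0, 460.0721208668599, 214.26132661635904], [0.0, 0.0, 1.0]], 'eye': [0.35382381206026314, -0.6506053654152858, 0.8421342959201431], 'attitude': [0.33946619990912363, -0.04443050343682664, -0.12072721206381597, 0.9317797860819408]}
{'clock': 0.1, 'joint_pos': array([ 1.33102248e+00,  2.41331739e-01,  3.88022865e-03,  1.33520410e+00,
       -8.24699093e-06,  1.57077903e+00]), 'joint_vel': array([ 0.00048333, -0.00305839,  0.0031089 ,  0.00052936, -0.00014525,
       -0.0009666 ]), 'tau': array([ 3.09190250e-05, -3.73138082e+01,  2.53009826e+01,  1.09036415e-02,
       -9.70493488e-05, -9.11811043e-06]), 'eef_pos': array([0.11861165, 0.48515426, 0.23051305]), 'tool_rot': array([ 1.19591301e-01,  9.92822772e-01, -9.23461229e-04, -1.07099197e-04]), 'ft_force': array([ 0.15070204, -0.87326197, -0.29359815]), 'ft_torque': array([ 0.00913647,  0.02780238, -0.01276909]), 'grasp_force': 0.0, 'grip_width': 0.0850380388108121}
```

View pics/top0.png

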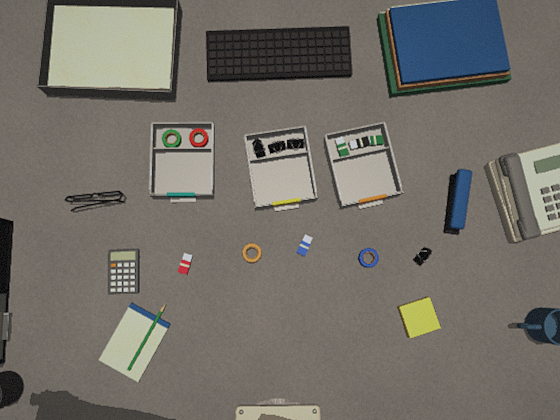

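View pics/side0.png

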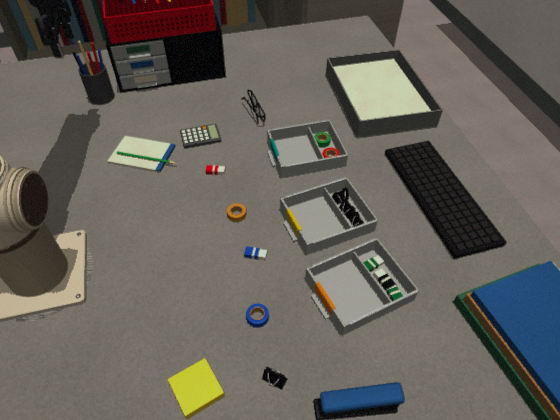

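The top view shows the red eraser at (185,264), amber tape (252,253), blue eraser (305,245), blue tape (369,258) and clip (423,256). The drawers, left to right, are tape (182,160), clips (281,167) and erasers (363,164). I'll zoom in to get outlines.

```bash
cat >> h.py <<'E'
from scipy.spatial.transform import Rotation as R
def ray(c,u,v):
    K=c['camera_matrix']; d=np.array([(u-K[0][2])/K[0][0],-(v-K[1][2])/K[1][1],-1.]); return R.from_quat(c['attitude']).apply(d)
def hit(c,u,v,z):
    d=ray(c,u,v); e=np.array(c['eye']); return (e+d*(z-e[2])/d[2])[:2]
def proj(c,P):
    K=np.array(c['camera_matrix']); q=R.from_quat(c['attitude']).inv().apply(np.atleast_2d(P)-np.array(c['eye'])); q=q*[1,-1,-1]
    q=q@K.T; return q[:,:2]/q[:,2:]
E
python3 - <<'E'
from h import *
im=cv2.imread('pics/top0.png')
def up(x0,x1,y0,y1,k): return cv2.resize(im[y0:y1,x0:x1],None,fx=k,fy=k,interpolation=cv2.INTER_CUBIC)
ps=[up(a-25,a+25,b-25,b+25,5.2) for a,b in [(185,264),(252,253),(305,245),(369,258),(423,256),(124,272)]]
cv2.imwrite('pics/z1.png',np.vstack([np.hstack(ps[:3]),np.hstack(ps[3:])]))
cv2.imwrite('pics/z2.png',up(140,410,115,215,2.9))
E
```

```text
(no output)
```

View pics/z1.png

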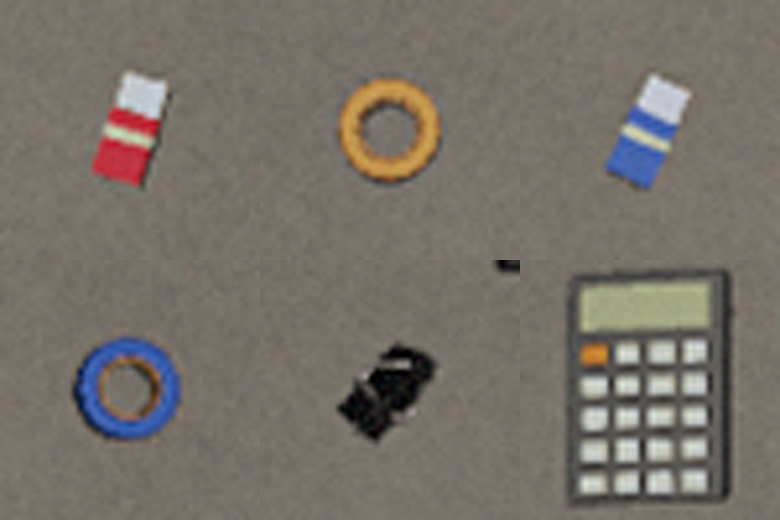

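View pics/z2.png

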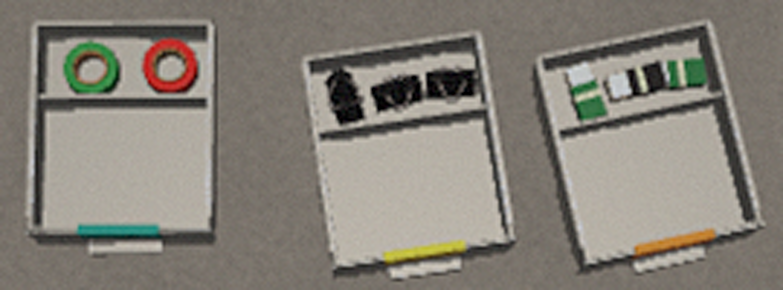

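```bash
cat > m.py <<'E'
from h import *
c=vision.camera('top')
def W(U,k,o,z): return np.array([hit(c,(u+.5)/k-.5+o[0],(v+.5)/k-.5+o[1],z) for u,v in U])
def fit(P,M):
    a=M-M.mean(0);b=P-P.mean(0)
    y=np.arctan2((a[:,0]*b[:,1]-a[:,1]*b[:,0]).sum(),(a*b).sum()); r=R.from_euler('z',y).as_matrix()[:2,:2]
    o=P.mean(0)-r@M.mean(0); return o,np.degrees(y),np.abs(P-(M@r.T+o)).max()
E_=np.array([[24,11],[24,-11],[-24,-11],[-24,11]])/1e3
C_=np.array([[20.5,0],[-20.5,0]])/1e3
D_=np.array([[87.5,73],[87.5,-73],[-87.5,-73],[-87.5,73]])/1e3
f=lambda a,b:(a-25,b-25)
print('er',*fit(W([(127,71),(168,82),(142,187),(94,173)],5.2,f(185,264),.013),E_))
print('eb',*fit(W([(133,73),(171,92),(128,189),(87,170)],5.2,f(305,245),.013),E_))
print('ta',W([(130,130)],5.2,f(252,253),.018)); print('tb',W([(128,129)],5.2,f(369,258),.018))
print('clip',*fit(W([(155,96),(96,164)],5.2,f(423,256),.015),C_))
o=(140,115)
print('dt',*fit(W([(31,22),(214,23),(213,239),(28,235)],2.9,o,.04),D_))
print('dc',*fit(W([(303,62),(480,33),(514,244),(335,272)],2.9,o,.04),D_))
print('de',*fit(W([(536,58),(711,21),(763,226),(583,266)],2.9,o,.04),D_))
print('calc',W([(130,130)],5.2,f(124,272),.014))
E
python3 m.py
```

```text
er [0.4189612  0.21547125] -15.280560252008872 0.001308739405809639
eb [ 0.46022656 -0.0662391 ] -25.57671385157178 0.0014467286867386187
ta [[0.44236328 0.05889704]]
tb [[ 0.42884448 -0.21512003]]
clip [ 0.4322746  -0.34214143] -42.732657991353996 0.0002320033530903709
dt [0.66358892 0.22328277] -0.2370703913668747 0.004168523941853741
dc [ 0.642646   -0.01036272] 8.459611045833038 0.002409198194119777
de [ 0.64954195 -0.20660453] 11.68122703083487 0.0021324605799522556
calc [[0.40054415 0.35912495]]
```

{"name": "move_arm", "arguments": {"moves": [[[0.3,-0.27,-0.13,-1.5,60],[0.3,-0.27,-0.13,-1.5,60],[0.3,-0.27,-0.13,-1.5,60],[0.3,-0.27,-0.13,-1.5,60],[0.3,-0.27,-0.13,-1.5,60]]]}}

```text
clock: 0.78
eef_pos: [0.341, 0.2853, 0.1349]
tool_rot: [0.132, 0.991, 0.0, 0.0]
ft_force: [0.8, 1.3, -0.6]
grip_width: 0.051
grasp_force: 0.0
```

{"name": "move_arm", "arguments": {"moves": [[[0.078,-0.07,-0.035,0,60],[0.078,-0.07,-0.035,0,60],[0.078,-0.07,-0.035,0,60]]]}}

```text
clock: 1.15
eef_pos: [0.4188, 0.2141, 0.099]
tool_rot: [0.135, 0.991, -0.001, -0.001]
ft_force: [0.5, -0.1, -0.2]
grip_width: 0.0514
grasp_force: 0.0
```

```bash
python3 - <<'E'
from h import *
print(monitor.get_obs()['eef_pos'],monitor.get_obs()['tool_rot'])
c=snap('wrist','w1.png'); print(c['camera_matrix'],c['hand_eye'])
E
```

```text
[0.41877735 0.21410592 0.09899152] [ 1.35374743e-01  9.90793517e-01 -9.36772536e-04 -1.00411421e-03]
[[325.1922621    0.         276.83058988]
 [  0.         325.1922621  210.04719004]
 [  0.           0.           1.        ]] [[ 3.38794534e-05  9.48393597e-01  3.17095544e-01  8.00419894e-02]
 [ 9.99999865e-01 -1.96826057e-04  4.81839391e-04 -2.14738807e-04]
 [ 5.19386059e-04  3.17095484e-01 -9.48393475e-01 -1.42488435e-01]
 [ 0.00000000e+00  0.00000000e+00  0.00000000e+00  1.00000000e+00]]
```

View pics/w1.png

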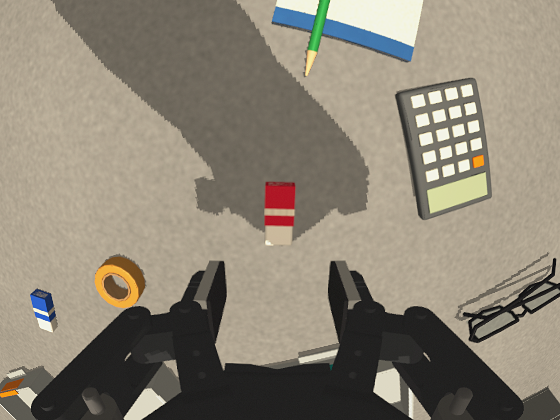

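The wrist view shows the red eraser centred at about (280,213), laterally midway between the fingers (277). Checking it numerically.

```bash
cat >> h.py <<'E'
def whit(u,v,z,pos,q,c):
    K=c['camera_matrix'];a=np.array([u-K[0][2],v-K[1][2]]);r=np.hypot(*a);t=r/K[0][0]
    d=np.array([np.sin(t)*a[0]/r,-np.sin(t)*a[1]/r,-np.cos(t)]);H=np.array(c['hand_eye']);T=R.from_quat(q)
    e=T.apply(H[:3,3])+pos; d=T.apply(H[:3,:3]@d); return (e+d*(z-e[2])/d[2])[:2]
E
python3 - <<'E'
from h import *
o=monitor.get_obs();c=vision.camera('wrist')
for p,z in [((280,213),.013),((266,183),.013),((295,183),.013),((293,244),.013),((267,244),.013),((120,281),.018),((42,308),.013)]: print(p,whit(*p,z,o['eef_pos'],o['tool_rot'],c).round(4))
E
```

```text
(280, 213) [0.4172 0.2176]
(266, 183) [0.3923 0.2138]
(295, 183) [0.3979 0.2341]
(293, 244) [0.4443 0.2206]
(267, 244) [0.439  0.2012]
(120, 281) [0.4393 0.0668]
(42, 308) [ 0.4546 -0.0591]
```

{"name": "move_arm", "arguments": {"moves": [[[0,0.002,-0.06,0,60],[0,0.002,-0.097,0,60],[0,0.002,-0.097,0,10],[0,0.002,-0.097,0,10],[0,0.002,-0.097,0,10]]]}}

```text
clock: 1.88
eef_pos: [0.4193, 0.22, 0.0055]
tool_rot: [0.132, 0.991, 0.001, 0.002]
ft_force: [0.3, 0.4, 0.3]
grip_width: 0.0199
grasp_force: 60.8
```

{"name": "move_arm", "arguments": {"moves": [[[0,0,0,0,10],[0,0,0,0,10],[0,0,0.06,0,10],[0,0,0.11,0,10]]]}}

```text
clock: 2.38
eef_pos: [0.4177, 0.2185, 0.1149]
tool_rot: [0.133, 0.991, -0.0, -0.0]
ft_force: [1.6, 1.0, -0.7]
grip_width: 0.0196
grasp_force: 60.8
```

{"name": "move_arm", "arguments": {"moves": [[[0.196,-0.402,0.01,27,10],[0.196,-0.402,0.01,27,10],[0.196,-0.402,0.01,27,10],[0.196,-0.402,0.01,27,10],[0.196,-0.402,0.01,27,10]]]}}

```text
clock: 3.0
eef_pos: [0.5483, -0.0486, 0.1205]
tool_rot: [-0.102, 0.995, 0.0, 0.0]
ft_force: [0.1, 0.4, 0.5]
grip_width: 0.0199
grasp_force: 60.8
```

{"name": "move_arm", "arguments": {"moves": [[[0.059,-0.121,0,0,10],[0.059,-0.121,0,0,10],[0.059,-0.121,0,0,10],[0.059,-0.121,0,0,10]]]}}

```text
clock: 3.5
eef_pos: [0.6061, -0.168, 0.1196]
tool_rot: [-0.102, 0.995, 0.0, -0.001]
ft_force: [-0.2, 0.0, 0.4]
grip_width: 0.0201
grasp_force: 60.8
```

```bash
python3 - <<'E'
from h import *
print(monitor.get_obs()['eef_pos'],monitor.get_obs()['tool_rot'])
c=snap('wrist','w2.png')
E
```

```text
[ 0.60611417 -0.16801022  0.11956245] [-1.01697419e-01  9.94815117e-01  4.57096256e-04 -5.55481236e-04]
```

View pics/w2.png

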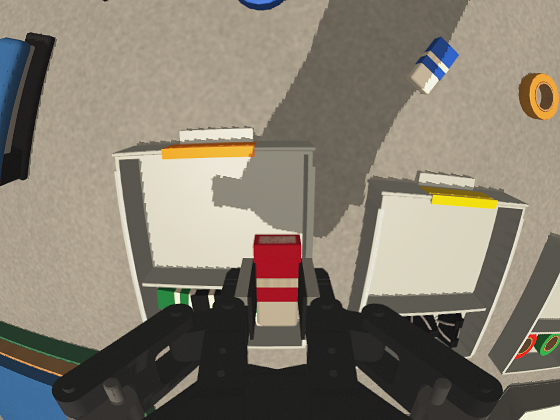

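The red eraser is held square at (277,280). The eraser drawer's front rim corners are at about (115,154) and (314,149), and the clip drawer's are at (380,192) and (526,205).

```bash
python3 - <<'E'
from h import *
o=monitor.get_obs();c=vision.camera('wrist')
for p in [(115,154),(314,149),(380,192),(526,205)]: print(p,whit(*p,.04,o['eef_pos'],o['tool_rot'],c).round(4))
for n,O,y in [('de',(.6495,-.2066),11.68),('dc',(.6426,-.0104),8.46)]:
    for s in(-73,73): print(n,np.array(O)+R.from_euler('z',y,degrees=True).apply([-.0875,s/1e3,0])[:2])
E
```

```text
(115, 154) [ 0.5814 -0.2964]
(314, 149) [ 0.5514 -0.1529]
(380, 192) [ 0.571  -0.0978]
(526, 205) [0.5496 0.0494]
de [ 0.57859033 -0.29580241]
de [ 0.5490333  -0.15282555]
dc [ 0.56679178 -0.09547858]
dc [0.54531242 0.04893277]
```

{"name": "move_arm", "arguments": {"moves": [[[0.009,-0.015,0,0,10],[0.009,-0.015,-0.05,0,10],[0.009,-0.015,-0.09,0,10],[0.009,-0.015,-0.107,0,10],[0.009,-0.015,-0.107,0,10]]]}}

```text
clock: 4.22
eef_pos: [0.6147, -0.1811, 0.0124]
tool_rot: [-0.103, 0.995, 0.001, -0.001]
ft_force: [-0.0, -0.2, 0.3]
grip_width: 0.02
grasp_force: 60.8
```

{"name": "move_arm", "arguments": {"moves": [[[0,0,-0.003,0,10],[0,0,-0.003,0,10]]]}}

```text
clock: 4.47
eef_pos: [0.6169, -0.1828, 0.0119]
tool_rot: [-0.103, 0.995, -0.001, 0.001]
ft_force: [-0.1, 0.6, -0.1]
grip_width: 0.0201
grasp_force: 60.8
```

{"name": "move_arm", "arguments": {"moves": [[[0,0,-0.003,0,10],[0,0,-0.003,0,10]]]}}

```text
clock: 4.72
eef_pos: [0.616, -0.1828, 0.0075]
tool_rot: [-0.102, 0.995, -0.0, 0.0]
ft_force: [0.4, -0.1, 0.8]
grip_width: 0.0201
grasp_force: 60.9
```

{"name": "move_arm", "arguments": {"moves": [[[0,0,0,0,40],[0,0,0,0,40],[0,0,0,0,40],[0,0,0.05,0,40],[0,0,0.1,0,40]]]}}

```text
clock: 5.35
eef_pos: [0.6149, -0.1824, 0.1073]
tool_rot: [-0.102, 0.995, 0.0, -0.001]
ft_force: [1.4, -0.1, -0.0]
grip_width: 0.0345
grasp_force: 0.0
```

{"name": "move_arm", "arguments": {"moves": [[[-0.155,0.116,-0.01,-37.3,60],[-0.155,0.116,-0.01,-37.3,60],[-0.155,0.116,-0.01,-37.3,60],[-0.155,0.116,-0.01,-37.3,60],[-0.155,0.116,-0.01,-37.3,60]]]}}

```text
clock: 5.98
eef_pos: [0.4603, -0.0661, 0.0975]
tool_rot: [0.22, 0.975, 0.0, 0.0]
ft_force: [1.0, 0.6, 0.6]
grip_width: 0.0512
grasp_force: 0.0
```

{"name": "move_arm", "arguments": {"moves": [[[0,0,0,0,60]]]}}

```text
clock: 6.1
eef_pos: [0.4621, -0.067, 0.0977]
tool_rot: [0.221, 0.975, 0.0, 0.001]
ft_force: [0.3, 1.0, 0.3]
grip_width: 0.0513
grasp_force: 0.0
```

{"name": "move_arm", "arguments": {"moves": [[[-0.001,0,-0.05,0,60],[-0.001,0,-0.094,0,60],[-0.001,0,-0.094,0,60],[-0.001,0,-0.094,0,10],[-0.001,0,-0.094,0,10]]]}}

```text
clock: 6.72
eef_pos: [0.4619, -0.0671, 0.0052]
tool_rot: [0.221, 0.975, 0.0, 0.002]
ft_force: [0.6, -1.3, -0.3]
grip_width: 0.0201
grasp_force: 58.7
```

{"name": "move_arm", "arguments": {"moves": [[[0,0,0,0,10],[0,0,0,0,10]]]}}

```text
clock: 6.98
eef_pos: [0.4619, -0.067, 0.0051]
tool_rot: [0.221, 0.975, 0.0, 0.002]
ft_force: [-0.1, -0.3, 7.1]
grip_width: 0.0199
grasp_force: 59.5
```

{"name": "move_arm", "arguments": {"moves": [[[0,0,0.06,0,10],[0,0,0.11,0,10],[0,0,0.11,0,10]]]}}

```text
clock: 7.35
eef_pos: [0.4635, -0.0671, 0.118]
tool_rot: [0.221, 0.975, 0.0, 0.005]
ft_force: [0.7, -0.3, -0.8]
grip_width: 0.0197
grasp_force: 58.9
```

{"name": "move_arm", "arguments": {"moves": [[[0.1635,-0.175,0,37.3,10],[0.1635,-0.175,0,37.3,10],[0.1635,-0.175,0,37.3,10],[0.1635,-0.175,0,37.3,10],[0.1635,-0.175,0,37.3,10]]]}}

```text
clock: 7.98
eef_pos: [0.624, -0.2443, 0.1099]
tool_rot: [-0.101, 0.995, 0.0, -0.001]
ft_force: [-1.7, 0.4, -0.6]
grip_width: 0.0201
grasp_force: 58.9
```

{"name": "move_arm", "arguments": {"moves": [[[0,0,0,0,10]]]}}

```text
clock: 8.1
eef_pos: [0.6219, -0.241, 0.1115]
tool_rot: [-0.102, 0.995, 0.001, -0.001]
ft_force: [-1.1, 0.1, 0.3]
grip_width: 0.0201
grasp_force: 58.9
```

{"name": "move_arm", "arguments": {"moves": [[[0.004,-0.001,-0.05,0,10],[0.004,-0.001,-0.08,0,10],[0.004,-0.001,-0.1,0,10],[0.004,-0.001,-0.1,0,10],[0.004,-0.001,-0.1,0,10]]]}}

```text
clock: 8.72
eef_pos: [0.6275, -0.242, 0.0147]
tool_rot: [-0.103, 0.995, -0.0, 0.001]
ft_force: [0.3, -0.0, 0.2]
grip_width: 0.0202
grasp_force: 58.9
```

{"name": "move_arm", "arguments": {"moves": [[[0,0,-0.005,0,10],[0,0,-0.005,0,10],[0,0,-0.005,0,10]]]}}

```text
clock: 9.1
eef_pos: [0.6273, -0.2427, 0.0085]
tool_rot: [-0.102, 0.995, -0.0, 0.0]
ft_force: [-0.3, -0.7, -0.7]
grip_width: 0.0203
grasp_force: 58.9
```

{"name": "move_arm", "arguments": {"moves": [[[0,0,-0.001,0,40],[0,0,-0.001,0,40],[0,0,-0.001,0,40],[0,0,0.05,0,40],[0,0,0.1,0,40]]]}}

```text
clock: 9.72
eef_pos: [0.6266, -0.2423, 0.1084]
tool_rot: [-0.102, 0.995, 0.0, -0.001]
ft_force: [-0.2, -0.0, -0.8]
grip_width: 0.0339
grasp_force: 0.0
```

{"name": "move_arm", "arguments": {"moves": [[[-0.194,-0.1,0,35.6,80],[-0.194,-0.1,0,35.6,80],[-0.194,-0.1,0,35.6,80],[-0.194,-0.1,0,35.6,80],[-0.194,-0.1,0,35.6,80]]]}}

```text
clock: 10.35
eef_pos: [0.431, -0.3437, 0.1085]
tool_rot: [-0.4, 0.917, 0.0, -0.0]
ft_force: [-0.0, 0.5, 0.6]
grip_width: 0.0685
grasp_force: 0.0
```

{"name": "move_arm", "arguments": {"moves": [[[0,0,0,0,80]]]}}

```text
clock: 10.48
eef_pos: [0.4339, -0.3427, 0.1084]
tool_rot: [-0.401, 0.916, -0.0, 0.0]
ft_force: [0.1, 0.6, -0.7]
grip_width: 0.0684
grasp_force: 0.0
```

```bash
python3 - <<'E'
from h import *
o=monitor.get_obs();print(o['eef_pos'],o['tool_rot'])
c=snap('wrist','w3.png')
im=c['color'][:,:,::-1]
cv2.imwrite('pics/w3c.png',cv2.resize(im[130:330,180:380],None,fx=3,fy=3,interpolation=cv2.INTER_CUBIC))
E
```

```text
[ 0.43389002 -0.34268443  0.108442  ] [-4.01394654e-01  9.15904984e-01 -4.05646979e-04  4.77073853e-04]
```

View pics/w3c.png

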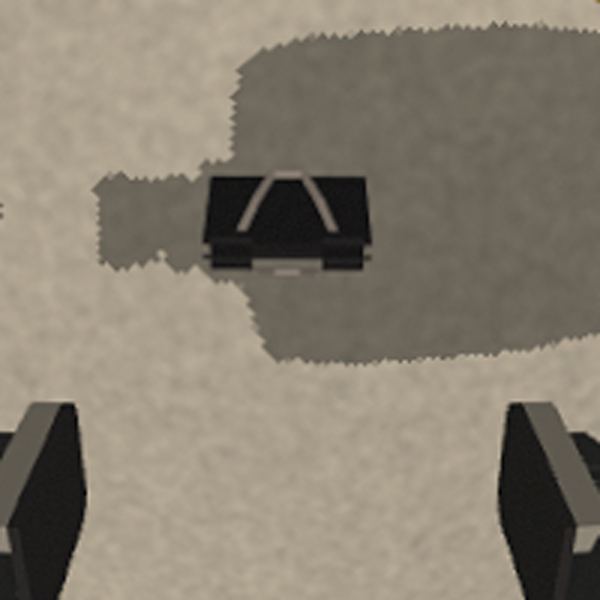

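The clip is square to the fingers. Its jaw edge runs through crop (287,248), which is pixel (275.5,212.5).

```bash
python3 - <<'E'
from h import *
o=monitor.get_obs();c=vision.camera('wrist')
for p,z in [((275.5,212.5),.03),((275.5,189),.0)]: print(p,whit(*p,z,o['eef_pos'],o['tool_rot'],c).round(4))
E
```

```text
(275.5, 212.5) [ 0.4324 -0.348 ]
(275.5, 189) [ 0.4261 -0.3552]
```

{"name": "move_arm", "arguments": {"moves": [[[-0.0015,-0.004,-0.05,0,80],[-0.0015,-0.004,-0.09,0,80],[-0.0015,-0.004,-0.105,0,80],[-0.0015,-0.004,-0.105,0,80],[-0.0015,-0.004,-0.105,0,30]]]}}

```text
clock: 11.2
eef_pos: [0.4331, -0.3473, 0.0046]
tool_rot: [-0.402, 0.916, -0.001, 0.001]
ft_force: [-0.4, 0.7, -0.2]
grip_width: 0.0516
grasp_force: 0.0
```

{"name": "move_arm", "arguments": {"moves": [[[0,0,0,0,30],[0,0,0,0,30],[0,0,0,0,30]]]}}

```text
clock: 11.58
eef_pos: [0.4332, -0.3477, 0.0052]
tool_rot: [-0.402, 0.916, -0.002, 0.001]
ft_force: [1.1, 0.3, 6.2]
grip_width: 0.0397
grasp_force: 61.2
```

{"name": "move_arm", "arguments": {"moves": [[[0,0,0.06,0,30],[0,0,0.11,0,30],[0.035,0.063,0.115,-10,30],[0.065,0.118,0.115,-20,30],[0.092,0.168,0.115,-30,30]]]}}

```text
clock: 12.2
eef_pos: [0.5168, -0.1925, 0.1191]
tool_rot: [-0.156, 0.988, -0.0, 0.001]
ft_force: [1.1, -0.8, -0.6]
grip_width: 0.0398
grasp_force: 60.7
```

{"name": "move_arm", "arguments": {"moves": [[[0.09,0.165,0,-8.9,30],[0.09,0.165,0,-8.9,30],[0.09,0.165,0,-8.9,30],[0.09,0.165,0,-8.9,30],[0.09,0.165,0,-8.9,30]]]}}

```text
clock: 12.82
eef_pos: [0.6055, -0.0285, 0.118]
tool_rot: [-0.082, 0.997, -0.0, -0.0]
ft_force: [-0.1, 0.2, -0.4]
grip_width: 0.0399
grasp_force: 60.7
```

{"name": "move_arm", "arguments": {"moves": [[[0.009,0.014,0,-1,30],[0.009,0.014,-0.05,-1,30],[0.009,0.014,-0.09,-1,30],[0.009,0.014,-0.105,-1,30],[0.009,0.014,-0.105,-1,30]]]}}

```text
clock: 13.45
eef_pos: [0.614, -0.0158, 0.0126]
tool_rot: [-0.072, 0.997, 0.0, -0.001]
ft_force: [-0.3, -0.1, -0.6]
grip_width: 0.0397
grasp_force: 60.7
```

{"name": "move_arm", "arguments": {"moves": [[[0,0,-0.001,0,30],[0,0,-0.001,0,30]]]}}

```text
clock: 13.7
eef_pos: [0.6163, -0.0148, 0.0139]
tool_rot: [-0.073, 0.997, -0.0, 0.002]
ft_force: [-0.2, -1.1, 0.9]
grip_width: 0.0394
grasp_force: 60.7
```

{"name": "move_arm", "arguments": {"moves": [[[0,0,-0.003,0,30],[0,0,-0.003,0,30],[0,0,-0.003,0,30]]]}}

```text
clock: 14.08
eef_pos: [0.6149, -0.0145, 0.0091]
tool_rot: [-0.073, 0.997, -0.0, -0.0]
ft_force: [-0.3, -0.6, -0.6]
grip_width: 0.0399
grasp_force: 60.7
```

{"name": "move_arm", "arguments": {"moves": [[[0,0,-0.001,0,30],[0,0,-0.001,0,30]]]}}

```text
clock: 14.32
eef_pos: [0.6151, -0.0145, 0.0083]
tool_rot: [-0.073, 0.997, 0.0, 0.0]
ft_force: [-0.7, 0.4, 2.5]
grip_width: 0.0399
grasp_force: 60.8
```

{"name": "move_arm", "arguments": {"moves": [[[0,0,0,0,70],[0,0,0,0,70],[0,0,0,0,70],[0,0,0.05,0,70],[0,0,0.1,0,70]]]}}

```text
clock: 14.95
eef_pos: [0.6142, -0.0145, 0.1082]
tool_rot: [-0.073, 0.997, 0.0, -0.001]
ft_force: [1.2, 0.8, 0.6]
grip_width: 0.0597
grasp_force: 0.0
```

{"name": "move_arm", "arguments": {"moves": [[[-0.185,-0.2005,-0.005,41,85],[-0.185,-0.2005,-0.005,41,85],[-0.185,-0.2005,-0.005,41,85],[-0.185,-0.2005,-0.005,41,85],[-0.185,-0.2005,-0.005,41,85]]]}}

```text
clock: 15.58
eef_pos: [0.4275, -0.2167, 0.1031]
tool_rot: [-0.417, 0.909, 0.0, -0.0]
ft_force: [-0.2, 0.4, -0.0]
grip_width: 0.0726
grasp_force: 0.0
```

{"name": "move_arm", "arguments": {"moves": [[[0,0,0,0,85]]]}}

```text
clock: 15.7
eef_pos: [0.4285, -0.2163, 0.1032]
tool_rot: [-0.416, 0.909, 0.0, -0.0]
ft_force: [-0.2, 1.0, 0.1]
grip_width: 0.0725
grasp_force: 0.0
```

```bash
cat > t.py <<'E'
from h import *
import sys
o=monitor.get_obs();c=vision.camera('wrist')
h=cv2.cvtColor(c['color'],cv2.COLOR_RGB2HSV)
m=cv2.inRange(h,(105,120,50),(125,255,255)) if sys.argv[1]=='b' else cv2.inRange(h,(14,140,100),(24,255,255))
m[290:]=0
n,l,s,ce=cv2.connectedComponentsWithStats(m)
for i in np.argsort(-s[1:,4])[:3]+1:
    if s[i,4]<100: continue
    u,v=s[i,0]+s[i,2]/2,s[i,1]+s[i,3]/2
    hull=cv2.convexHull(np.argwhere(l==i)[:,::-1].astype(np.int32)); (a,b),_,_=cv2.fitEllipse(hull)
    print(s[i],whit(a,b,.016,o['eef_pos'],o['tool_rot'],c).round(4))
print(o['eef_pos'])
E
python3 t.py b
```

```text
[   0   74   47   82 2013] [ 0.5413 -0.4339]
[ 246  184   59   60 1671] [ 0.4295 -0.2195]
[ 0.42850959 -0.21631745  0.10319824]
```

{"name": "move_arm", "arguments": {"moves": [[[0,-0.001,-0.05,0,85],[0,-0.001,-0.085,0,85],[0,-0.001,-0.099,0,85],[0,-0.001,-0.099,0,85],[0,-0.001,-0.099,0,30]]]}}

```text
clock: 16.38
eef_pos: [0.4314, -0.2163, 0.0053]
tool_rot: [-0.418, 0.908, -0.001, 0.001]
ft_force: [0.4, -0.6, 0.9]
grip_width: 0.0561
grasp_force: 0.0
```

{"name": "move_arm", "arguments": {"moves": [[[0,0,0,0,30],[0,0,0,0,30],[0,0,0,0,30]]]}}

```text
clock: 16.75
eef_pos: [0.4315, -0.2165, 0.006]
tool_rot: [-0.418, 0.908, -0.001, 0.001]
ft_force: [-0.8, 1.2, 6.4]
grip_width: 0.0431
grasp_force: 60.6
```

{"name": "move_arm", "arguments": {"moves": [[[0,0,0.06,0,30],[0,0,0.11,0,30],[0.025,0.05,0.12,10,30],[0.05,0.1,0.12,20,30],[0.075,0.15,0.12,30,30]]]}}

```text
clock: 17.38
eef_pos: [0.5063, -0.065, 0.1259]
tool_rot: [-0.641, 0.768, -0.001, 0.001]
ft_force: [0.4, -0.5, -0.1]
grip_width: 0.0429
grasp_force: 61.4
```

{"name": "move_arm", "arguments": {"moves": [[[0.129,0.26,0,10.4,30],[0.129,0.26,0,10.4,30],[0.129,0.26,0,10.4,30],[0.129,0.26,0,10.4,30],[0.129,0.26,0,10.4,30]]]}}

```text
clock: 18.0
eef_pos: [0.6351, 0.1971, 0.1251]
tool_rot: [-0.707, 0.708, -0.001, 0.001]
ft_force: [-0.2, -0.3, 0.6]
grip_width: 0.0431
grasp_force: 61.4
```

{"name": "move_arm", "arguments": {"moves": [[[0,0,0,0,30],[0,0,0,0,30]]]}}

```text
clock: 18.25
eef_pos: [0.6336, 0.1936, 0.1244]
tool_rot: [-0.706, 0.708, -0.0, -0.0]
ft_force: [-0.1, 0.1, 0.3]
grip_width: 0.0432
grasp_force: 61.4
```

```bash
python3 - <<'E'
from h import *
print(monitor.get_obs()['eef_pos'],monitor.get_obs()['tool_rot'])
c=snap('wrist','w4.png')
E
```

```text
[0.63363839 0.19356683 0.12441314] [-7.05933090e-01  7.08278492e-01 -1.49984869e-04 -1.63730403e-04]
```

View pics/w4.png

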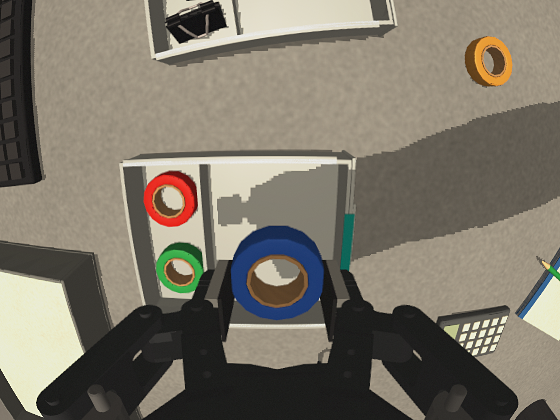

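The blue roll is held over the tape drawer. The drawer's -y rim corners are at (122,161) at the rear and (354,158) at the front, and the partition meets the wall at about (203,164).

```bash
python3 - <<'E'
from h import *
o=monitor.get_obs();c=vision.camera('wrist')
for p,z in [((122,161),.04),((354,158),.04),((205,165),.033),((155,326),.04)]: print(p,whit(*p,z,o['eef_pos'],o['tool_rot'],c).round(4))
E
```

```text
(122, 161) [0.7527 0.1467]
(354, 158) [0.5794 0.1475]
(205, 165) [0.688  0.1535]
(155, 326) [0.7487 0.2998]
```

{"name": "move_arm", "arguments": {"moves": [[[0.001,-0.002,-0.05,0,30],[0.001,-0.002,-0.09,0,30],[0.001,-0.002,-0.112,0,30],[0.001,-0.002,-0.112,0,30],[0.001,-0.002,-0.112,0,30]]]}}

```text
clock: 18.98
eef_pos: [0.6357, 0.1913, 0.0135]
tool_rot: [-0.705, 0.709, -0.0, 0.001]
ft_force: [0.3, 0.6, 1.0]
grip_width: 0.0429
grasp_force: 66.1
```

{"name": "move_arm", "arguments": {"moves": [[[0,0,-0.002,0,30],[0,0,-0.002,0,30],[0,0,-0.002,0,30]]]}}

```text
clock: 19.35
eef_pos: [0.6351, 0.1921, 0.0106]
tool_rot: [-0.706, 0.708, -0.0, 0.0]
ft_force: [0.6, 0.1, 0.5]
grip_width: 0.0428
grasp_force: 66.1
```

{"name": "move_arm", "arguments": {"moves": [[[0,0,-0.002,0,30],[0,0,-0.002,0,30]]]}}

```text
clock: 19.6
eef_pos: [0.6347, 0.192, 0.0077]
tool_rot: [-0.706, 0.708, 0.0, -0.0]
ft_force: [0.2, 0.3, -0.2]
grip_width: 0.0427
grasp_force: 66.1
```

{"name": "move_arm", "arguments": {"moves": [[[0,0,0,0,68],[0,0,0,0,68],[0,0,0,0,68],[0,0,0.05,0,68],[0,0,0.11,0,68]]]}}

```text
clock: 20.23
eef_pos: [0.6336, 0.1915, 0.1173]
tool_rot: [-0.706, 0.708, 0.001, -0.002]
ft_force: [0.7, 0.5, -0.1]
grip_width: 0.0579
grasp_force: 0.0
```

{"name": "move_arm", "arguments": {"moves": [[[-0.191,-0.1325,-0.012,0,85],[-0.191,-0.1325,-0.012,0,85],[-0.191,-0.1325,-0.012,0,85],[-0.191,-0.1325,-0.012,0,85],[-0.191,-0.1325,-0.012,0,85]]]}}

```text
clock: 20.85
eef_pos: [0.4401, 0.0579, 0.1058]
tool_rot: [-0.705, 0.709, 0.001, -0.001]
ft_force: [1.0, -0.2, 0.2]
grip_width: 0.0725
grasp_force: 0.0
```

{"name": "move_arm", "arguments": {"moves": [[[0,0,0,0,85]]]}}

```text
clock: 20.98
eef_pos: [0.4452, 0.0596, 0.1068]
tool_rot: [-0.706, 0.708, -0.001, 0.001]
ft_force: [-0.1, 1.1, 0.1]
grip_width: 0.0727
grasp_force: 0.0
```

```bash
python3 t.py a
```

```text
[ 250  180   60   61 1959] [0.4448 0.0554]
[ 108   67   29   90 1141] [ 0.5641 -0.0232]
[0.44519744 0.05963284 0.10682043]
```

{"name": "move_arm", "arguments": {"moves": [[[0,-0.002,-0.05,0,85],[0,-0.002,-0.085,0,85],[0,-0.002,-0.101,0,85],[0,-0.002,-0.101,0,85],[0,-0.002,-0.101,0,30]]]}}

```text
clock: 21.65
eef_pos: [0.4454, 0.058, 0.0056]
tool_rot: [-0.706, 0.708, -0.0, 0.001]
ft_force: [0.6, 0.1, 0.3]
grip_width: 0.0557
grasp_force: 0.0
```

{"name": "move_arm", "arguments": {"moves": [[[0,0,0,0,30],[0,0,0,0,30],[0,0,0,0,30]]]}}

```text
clock: 22.02
eef_pos: [0.4456, 0.0578, 0.0064]
tool_rot: [-0.706, 0.708, -0.001, 0.002]
ft_force: [0.3, 0.8, 6.8]
grip_width: 0.0431
grasp_force: 61.4
```

{"name": "move_arm", "arguments": {"moves": [[[0,0,0.06,0,30],[0,0,0.115,0,30],[0,0,0.12,0,30],[0,0,0.12,0,30]]]}}

```text
clock: 22.52
eef_pos: [0.4439, 0.0574, 0.1252]
tool_rot: [-0.706, 0.708, -0.0, 0.0]
ft_force: [-0.2, -0.2, -0.9]
grip_width: 0.0429
grasp_force: 61.3
```

{"name": "move_arm", "arguments": {"moves": [[[0.191,0.195,0,0,30],[0.191,0.195,0,0,30],[0.191,0.195,0,0,30],[0.191,0.195,0,0,30],[0.191,0.195,0,0,30]]]}}

```text
clock: 23.15
eef_pos: [0.6351, 0.2547, 0.1206]
tool_rot: [-0.707, 0.708, 0.001, -0.002]
ft_force: [-0.7, -0.3, -1.0]
grip_width: 0.0432
grasp_force: 61.3
```

{"name": "move_arm", "arguments": {"moves": [[[0,0,0,0,30],[0,0,0,0,30]]]}}

```text
clock: 23.4
eef_pos: [0.6333, 0.2514, 0.1229]
tool_rot: [-0.706, 0.708, 0.001, -0.002]
ft_force: [-0.5, 0.5, 0.2]
grip_width: 0.0429
grasp_force: 61.3
```

{"name": "move_arm", "arguments": {"moves": [[[0.002,0.001,-0.05,0,30],[0.002,0.001,-0.09,0,30],[0.002,0.001,-0.11,0,30],[0.002,0.001,-0.11,0,30],[0.002,0.001,-0.11,0,30]]]}}

```text
clock: 24.02
eef_pos: [0.6373, 0.253, 0.0165]
tool_rot: [-0.706, 0.709, -0.0, 0.001]
ft_force: [-0.0, -0.2, 0.2]
grip_width: 0.0424
grasp_force: 61.3
```

{"name": "move_arm", "arguments": {"moves": [[[0,0,-0.002,0,30],[0,0,-0.002,0,30],[0,0,-0.002,0,30]]]}}

```text
clock: 24.4
eef_pos: [0.6372, 0.2536, 0.0136]
tool_rot: [-0.706, 0.708, -0.0, 0.0]
ft_force: [0.4, 0.5, -0.4]
grip_width: 0.0428
grasp_force: 61.3
```

{"name": "move_arm", "arguments": {"moves": [[[-0.001,0,-0.004,0,30],[-0.001,0,-0.004,0,30],[-0.001,0,-0.004,0,30]]]}}

```text
clock: 24.78
eef_pos: [0.6364, 0.2537, 0.0095]
tool_rot: [-0.706, 0.708, -0.0, 0.001]
ft_force: [1.2, -0.1, 2.2]
grip_width: 0.0426
grasp_force: 61.6
```

{"name": "move_arm", "arguments": {"moves": [[[0,0,-0.001,0,30],[0,0,-0.001,0,30]]]}}

```text
clock: 25.02
eef_pos: [0.6364, 0.2537, 0.0095]
tool_rot: [-0.706, 0.708, -0.0, 0.001]
ft_force: [-1.2, -0.3, 7.5]
grip_width: 0.0428
grasp_force: 62.1
```

On the floor: release, rise and clear the camera view.

{"name": "move_arm", "arguments": {"moves": [[[0,0,0.001,0,68],[0,0,0.001,0,68],[0,0,0.001,0,68],[0,0,0.06,0,68],[0,0,0.12,0,68]]]}}

```text
clock: 25.65
eef_pos: [0.6349, 0.253, 0.1276]
tool_rot: [-0.706, 0.708, 0.001, -0.002]
ft_force: [1.4, 0.3, 0.4]
grip_width: 0.058
grasp_force: 0.0
```

{"name": "move_arm", "arguments": {"moves": [[[-0.3,-0.05,0.05,0,68],[-0.3,-0.05,0.05,0,68],[-0.3,-0.05,0.05,0,68],[-0.3,-0.05,0.05,0,68],[-0.3,-0.05,0.05,0,68]]]}}

```text
clock: 26.28
eef_pos: [0.3338, 0.2029, 0.1782]
tool_rot: [-0.706, 0.708, 0.0, 0.0]
ft_force: [0.3, 0.7, 0.6]
grip_width: 0.058
grasp_force: 0.0
```

```bash
python3 - <<'E'
from h import *
im=vision.camera('top')['color'][:,:,::-1]
cv2.imwrite('pics/f1.png',cv2.resize(im[115:300,90:420],None,fx=2.4,fy=2.4,interpolation=cv2.INTER_CUBIC))
im=vision.camera('side')['color'][:,:,::-1]
cv2.imwrite('pics/f2.png',cv2.resize(im[80:340,150:430],None,fx=2.3,fy=2.3,interpolation=cv2.INTER_CUBIC))
E
```

```text
(no output)
```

View pics/f1.png

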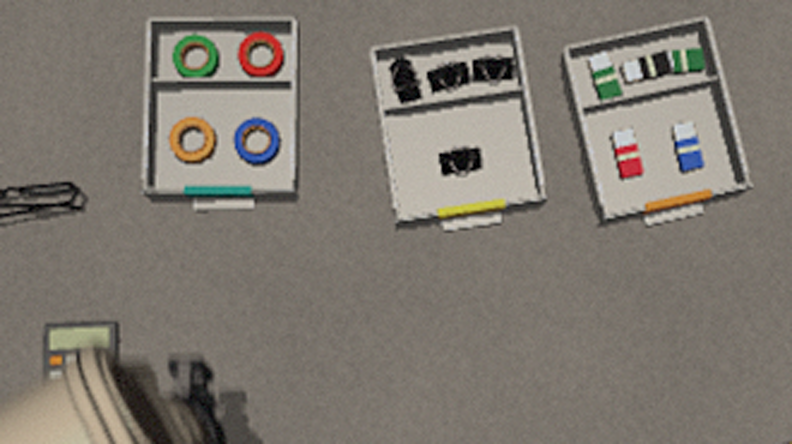

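View pics/f2.png

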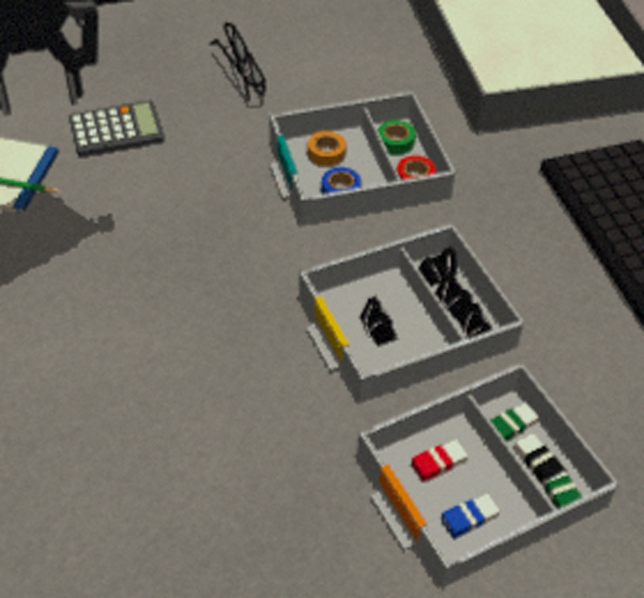

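All five things are in the right drawers. In the top crop the tapes are at (192,141) and (257,141), the clip at (460,160), and the erasers at (627,153) and (688,147). They look flat and the clip is standing, so I'm handing in.

```bash
python3 -c "
from workcell import job
print(job.job_done())"
```

```text
the job is handed in; nothing more can be done
None
```

The job is handed in: the final pictures show both tapes and both erasers lying flat and the clip standing in their own drawers, with the calculator and glasses apparently undisturbed; the hand-in gave no verdict.

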